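# Tip the foam lamp trays over, pockets up

## Task

Two foam lamp trays stand on edge on the packing bench. Push each one over where it stands, gently near its top, so that both end lying flat on the bench with their round pockets facing up, ready for lamps. Only push: do not pick up, carry or squeeze the trays, do not shove them away across the bench, and leave the other things on the bench undisturbed.

Things in the scene. Friction and masses are not known exactly. Their poses are not given: they have to be found in the camera images.
- long_tray: white foam packing tray, slab 100 x 180 x 36 mm, with two round pockets side by side 74 mm across, 20 mm deep, in one large face; the other is plain. Starts upright on edge at any yaw: 100 mm high (z up), 180 mm along its y, 36 mm thick along x. Origin: centre of the edge it stands on. The pocket face looks along body -x, 18 mm from the origin; flat with pockets up, its x axis points straight down.
- short_tray: white foam packing tray, slab 100 x 100 x 36 mm, with one round pocket 74 mm across, 20 mm deep, in one large face; the other is plain. Starts upright on edge at any yaw: 100 mm high (z up), 100 mm along its y, 36 mm thick along x. Origin: centre of the edge it stands on. The pocket face looks along body -x, 18 mm from the origin; flat with pockets up, its x axis points straight down.
- long_tray_mid (a point): centre of the long tray's slab, 50 mm up from its origin along body z. The tray is loose and light (30 to 100 g): pushed near its top it tips over its far bottom edge rather than slides, and once leaned about 20 degrees it falls by itself.
- short_tray_mid (a point): centre of the short tray's slab, 50 mm up from its origin along body z. The tray is loose and light (30 to 100 g): pushed near its top it tips over its far bottom edge rather than slides, and once leaned about 20 degrees it falls by itself.
- lamp: bystander: table lamp standing upright, brass drum base 72 mm across, thin stem, 96 mm disc head, 230 mm tall; origin under the centre of its base
- tape_roll: bystander: small paper-coloured roll of tape lying flat, 48 mm across, 19 mm high; origin under its centre
- screwdriver: bystander: screwdriver lying on the bench, 130 mm long along its x; origin under its middle
- adapter: bystander: white plug adapter standing on the bench, 28 x 40 x 46 mm with two prongs up (60 mm in all); origin under its centre
- cleaner: bystander: closed bottle standing upright, 52 mm across, 130 mm tall; origin under its centre
- small_carton: bystander: closed cardboard carton lying on the bench, 70 x 110 x 50 mm; origin under its centre
- spare_shade: bystander: brass lamp head, a disc 96 mm across and 20 mm high lying flat; origin under its centre
There are look-alikes about, which are no part of the job. What is shaped like the short_tray but green is not meant. Leave any red look-alike of the long_tray alone.

How it is judged:
By the outcome, as a careful person would: the job done as asked, in the order asked, and still so for the second after the job is handed in, with the robot touching nothing.
It also fails if it takes over 38 s, if anything falls off the work surface, if the arm or the gripper's body presses on something with over 40 N, if the wrist force passes 120 N, or if a joint passes its speed limit or range.

## Robot

A 7-joint arm with a two-finger parallel gripper is mounted at the origin on the work surface. World frame = base frame: x ahead of the robot, y to its left, z up, the work surface at z = 0. Lengths are in mm, angles in rad, forces in N, time in s.
With the tool pointing down it reaches from about 425 to 925 mm from the base axis. Payload 6.8 kg.
Tool frame: the origin (TCP) lies at the very end of the fingers, on their centre line; the grasp point (between the pads) lies robot.tcp_to_grasp behind it (robot.tcp_to_grasp is the distance from the TCP to the grasp point, in mm); x points along the fingers, y is the direction in which the jaws open and shut, and the axes are right-handed (so a half turn about x gives the same grasp; the last joint's range is limited). The gripper opens to 88 mm and grips with 3 to 60 N. Pads are 20 mm wide; open, the fingers measure 115 mm over their backs; the gripper's body (75 mm by 178 mm) begins 61 mm behind the grasp point.
Start: joints at [1.043, 0.477, 0.022, 1.555, -0.011, 1.109, -0.083], TCP at [275.126, -616.403, 222.664] pointing down, gripper open.
Joint ranges: [-2.96, 2.96], [-0.34, 2.1], [-1.41, 1.46], [0.24, 2.44], [-1.37, 4.51], [0.17, 1.92], [-2.96, 2.96]. Speed limits (rad/s): [2.39, 2.39, 3.14, 3.14, 3.14, 3.14, 3.14].

## Interface

Orientations are given as a rotation vector (axis times angle).
In Python, from plant import robot gives the robot as it stands. The module is installed in compiled form; this text tells all that it offers.
- The arm moves only by the tool servo_tool, never from a script. Its argument "series" is a list of rows, each a list of 2 entries, a list of its own where there are three numbers: the shift along the tool's x, y, z in m, then the turn, a rotation vector about the tool's x, y, z in degrees. A call has exactly 8 rows; each row is the pose to reach, as a shift and turn from the pose measured when the call began, along the tool's axes at that moment; what a row does not reach only later rows make up. A row lasts 1/8 s, in which the tool goes at most 62.5 mm and 10.7 degrees, less where a joint would pass 70% of its speed; a pose out of reach is approached as far as the arm can. A call with a gripper value outside its range is refused whole. "fingers" is the closure, from 0 (fully open) to 1 (shut), set as the call begins (left out, the last holds). The fingers move at their own pace and stop on an object; "force" is the grip in N (left out, the last holds). Time passes only in rows, so rows that repeat a pose let the fingers close, or fill a call up. It gives the time, the measured TCP pose, the force and the opening at its end, in the units of the state.
- robot.get_state(): the state, without advancing time (a new reading comes with each control period).
- robot.read_camera(name): name is "side" or "top" or "wrist"; returns a dict with "pixels" (400x640x3 uint8, blue, green, red), "range_z" (400x640 float32, mm along the optical axis (not along the pixel's ray), 0 where there is no reading), "vertical_fov" (degrees; the focal length in pixels is half the picture's height over the tangent of half this angle, whatever the lens; pixels are square), "cx", "cy" (the principal point, pixels), "position" and "rotation" of the camera in the world; the wrist camera has in their place "hand_eye" (4x4, takes a point from camera to tool coordinates, whose origin is the TCP and whose axes are the tool frame's). Camera axes: x right, y up, looking along -z (the intrinsics and any distortion apply to the point x, -y, -z); pixel columns grow to the right and rows downward; lengths in mm; the calibration is good to about 2 mm. A picture is of the moment at which its call begins: read the wrist's pose just before it.
- robot.sign_off(): hands the job in, once; it reports no verdict.
The state is a dict: "time_s": time; "joint_pos": joint angles; "dq": joint speeds; "tau": joint torques, N m; "ee_pos": TCP position; "orientation": TCP orientation; "wrist_force": force on the tool from outside, world axes, zero at the start; "torque": the same for the moment, N m; "finger_gap": opening from 0.0 (shut) to 1.0 (fully open).
Only numpy, scipy, OpenCV 4.12 (cv2) and the standard library are available. Lean on these libraries where they do the work, as an engineer would, in place of code of your own. Each camera call takes 0.05 s, during which the arm holds its last target.

## Working session

There is one attempt and no reset: what is moved stays moved. The work goes in short steps, Python scripts to look and compute and a tool call to move; the robot and the scene stay as the last step left them, time stands still between calls to the robot, and variables do not carry over. Pictures are saved under pics/ and viewed, and the job is handed in when it is done.

Besides the shell and the picture viewer there is one more tool, called after ">>>" by a JSON object that holds its "name" and its "arguments". servo_tool: Moves the arm, as the interface text tells. Its arguments: {"type":"object","properties":{"series":{"type":"array"},"fingers":{"type":"number"},"force":{"type":"number"}},"required":["series"]}

```bash
mkdir -p pics
cat > h.py <<'E'
import numpy as np, cv2, pickle
from plant import robot
from scipy.spatial.transform import Rotation as R
def grab(n):
    s=robot.get_state(); c=robot.read_camera(n); c['state']=s
    pickle.dump(c,open(f'{n}.pkl','wb')); return c
E
python3 - <<'E'
from h import *
for n in ['top','side','wrist']:
    c=grab(n); cv2.imwrite(f'pics/{n}0.png',c['pixels'])
    print(n,{k:v for k,v in c.items() if k not in('pixels','range_z','state')}, (c['range_z']>0).mean())
print(robot.get_state(), robot.tcp_to_grasp)
E
```

```text
top {'vertical_fov': 57.43615781438544, 'cx': 318.1673159443057, 'cy': 198.65578273022513, 'position': array([ 349.7479429 ,   15.68184182, 1258.51962631]), 'rotation': array([ 0.13873071, -0.15910078, -1.5364659 ])} 0.99625
side {'vertical_fov': 48.797289858864275, 'cx': 325.7431955609691, 'cy': 192.04845052654255, 'position': array([-106.93534215,  775.90700188,  720.80848706]), 'rotation': array([ 0.45539343, -1.17261258, -2.15303505])} 0.99580078125
wrist {'vertical_fov': 64.52858507712095, 'cx': 315.81459332450027, 'cy': 198.3442274229257, 'hand_eye': array([[-6.95684701e-04,  2.57310272e-01, -9.66328588e-01,
        -1.61737189e+02],
       [ 9.99999622e-01,  6.82895801e-04, -5.38086465e-04,
        -6.90170228e-01],
       [ 5.21446560e-04, -9.66328597e-01, -2.57310650e-01,
        -7.07461407e+01],
       [ 0.00000000e+00,  0.00000000e+00,  0.00000000e+00,
         1.00000000e+00]])} 0.99587890625
{'time_s': 0.15, 'joint_pos': array([ 1.04288973,  0.47762353,  0.02236089,  1.5561735 , -0.01150212,
        1.10929005, -0.08306367]), 'dq': array([-1.68812294e-03, -1.12733894e-03,  1.01369028e-03, -3.44037972e-03,
        5.46834914e-04,  6.62235227e-06,  1.92462837e-03]), 'tau': array([ 9.05802644e-04, -5.83292055e+01,  1.53560814e+00, -2.72876912e+01,
       -5.43138804e-02,  1.45059224e-02,  7.28653890e-05]), 'ee_pos': array([ 274.92733207, -615.98972331,  221.91788402]), 'orientation': array([ 1.98996715,  0.42540543, -1.99074313]), 'wrist_force': array([-0.51007865, -0.66293939, -0.36890017]), 'torque': array([-0.05244579, -0.00533821, -0.05580137]), 'finger_gap': 0.9986605089661993} 18.700000000000003
```

View pics/top0.png

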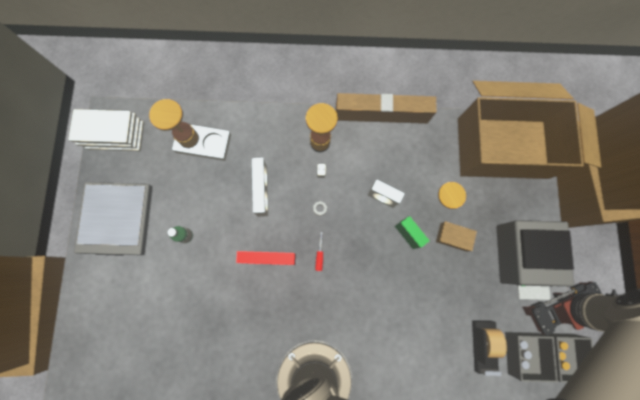

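View pics/side0.png

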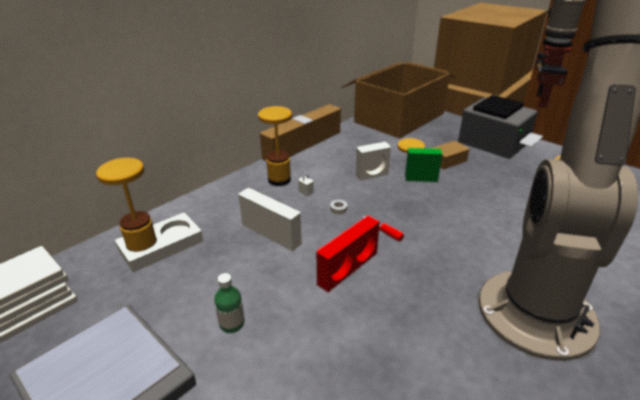

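View pics/wrist0.png

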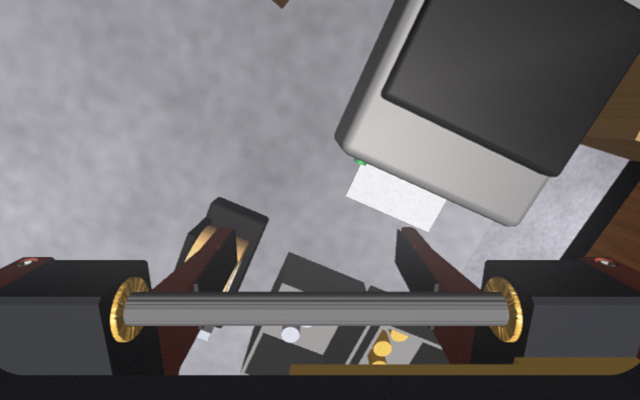

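Candidates: the white tray standing at top-view (259,186), elongated, is the long_tray. The white one at (387,192) is the short_tray. The red (266,258) and green (413,232) ones are look-alikes. The flat tray with a lamp in it (201,141) and the stack (100,128) are neither standing nor part of the job. Next: enlarged crops and positions.

```bash
cat >> h.py <<'E'
def pts(c):
    H,W=c['range_z'].shape; f=H/2/np.tan(np.radians(c['vertical_fov']/2))
    u,v=np.meshgrid(np.arange(W),np.arange(H)); z=c['range_z'].astype(float)
    P=np.stack([(u-c['cx'])/f*z,-(v-c['cy'])/f*z,-z],-1)
    if 'position' in c: return P@R.from_rotvec(c['rotation']).as_matrix().T+c['position']
    T=c['hand_eye']; P=P@T[:3,:3].T+T[:3,3]; s=c['state']
    return P@R.from_rotvec(s['orientation']).as_matrix().T+s['ee_pos']
def load(n): return pickle.load(open(f'{n}.pkl','rb'))
E
python3 - <<'E'
from h import *
t=load('top');s=load('side')
a=cv2.resize(t['pixels'][140:280,225:495],None,fx=2.9,fy=2.9,interpolation=cv2.INTER_CUBIC)
b=cv2.resize(s['pixels'][130:260,225:455],None,fx=2.4,fy=2.4,interpolation=cv2.INTER_CUBIC)
cv2.imwrite('pics/crop_t.png',a);cv2.imwrite('pics/crop_s.png',b)
P=pts(t);Q=pts(s)
for n,(x0,x1,y0,y1) in dict(long=(245,275,150,220),short=(366,410,174,212)).items():
    q=P[y0:y1,x0:x1]; h=q[...,2]; m=(h>88)&(h<115)
    X=q[m]; r=cv2.minAreaRect(X[:,:2].astype(np.float32)); print(n,m.sum(),X.mean(0).round(1),r, cv2.boxPoints(r).round())
    n_=X[:,2]; print(np.percentile(n_,[5,50,95]))
for nm,(u,v) in dict(floor=(300,220),cleaner=(178,234),adapter=(321,170),tape=(320,203),lamp=(321,117),lampbase=(320,141),shade=(452,195),carton=(458,236),driver=(320,245),green=(413,232),red=(266,258),flat=(225,150)).items(): print(nm,P[v,u].round())
# side cross-check
for n,(x0,x1,y0,y1) in dict(long=(235,305,185,250),short=(350,395,140,182)).items():
    q=Q[y0:y1,x0:x1].reshape(-1,3); X=q[q[:,2]>85]; 
    r=cv2.minAreaRect(X[:,:2].astype(np.float32)); print('side',n,len(X),r,np.percentile(q[:,2],99))
E
```

```text
long 634 [612.  198.9 101.5] ((614.3049926757812, 199.44241333007812), (179.87750244140625, 36.642704010009766), 4.709663391113281) [[523. 210.]
 [526. 174.]
 [705. 189.]
 [702. 225.]]
[ 97.20720762 101.6485697  105.27396083]
short 369 [ 604.7 -221.7  101.2] ((605.9276733398438, -221.88897705078125), (99.80480194091797, 38.045616149902344), 64.05599212646484) [[ 567. -258.]
 [ 601. -275.]
 [ 645. -185.]
 [ 611. -169.]]
[ 95.76465814 101.51984922 105.17349655]
floor [515.  63.   2.]
cleaner [446. 441. 104.]
adapter [685.  -4.  45.]
tape [573.  -4.  21.]
lamp [798.   3. 230.]
lampbase [774.   3.  87.]
shade [ 616. -463.   20.]
carton [ 471. -466.   49.]
driver [430.  -8.  19.]
green [ 474. -300.  105.]
red [379. 162.  99.]
flat [750. 334.  29.]
side long 909 ((267.25885009765625, 438.44232177734375), (139.31500244140625, 998.1013793945312), 55.90049362182617) 102.13428966434772
side short 328 ((281.19073486328125, 277.58795166015625), (103.81596374511719, 1258.99853515625), 33.20008087158203) 102.34378369803296
```

Run:
```python
import cv2,numpy as np
a=cv2.imread('pics/crop_t.png');b=cv2.imread('pics/crop_s.png')
b=cv2.resize(b,None,fx=0.58,fy=0.58)
o=np.zeros((a.shape[0]+b.shape[0],max(a.shape[1],b.shape[1]),3),np.uint8);o[:a.shape[0],:a.shape[1]]=a;o[a.shape[0]:,:b.shape[1]]=b
cv2.imwrite('pics/crops.png',o);print(o.shape)
```

```text
(587, 783, 3)
```

View pics/crops.png

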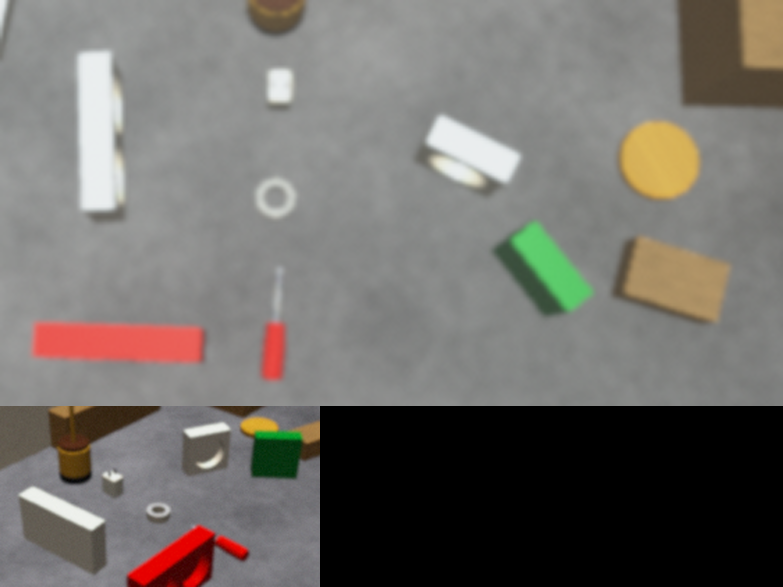

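View pics/crop_s.png

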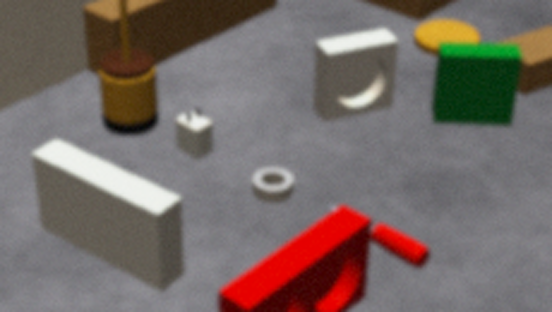

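The crops confirm both targets. The long_tray's two pockets show on its -y face at crop (118,140), and its +y face, seen by the side camera, is plain. The short_tray's single pocket faces about (-0.90, +0.44), at crop (455,170). I'll push each on its pocket face: short toward (+0.90,-0.44), long toward about +y. Both landing zones are clear.

```bash
cat >> h.py <<'E'
def goal(p,zdir=None):
    s=robot.get_state(); Rm=R.from_rotvec(s['orientation']); 
    print('t',s['time_s'],'pos',s['ee_pos'].round(1),'F',s['wrist_force'].round(1))
    print('axes x,y,z cols\n',Rm.as_matrix().round(3))
    sh=Rm.inv().apply(np.array(p)-s['ee_pos'])/1000
    print('shift m',sh.round(4))
    if zdir is not None:
        z=np.array([*zdir,0.]);z/=np.linalg.norm(z);x=np.array([0,0,-1.]);M=np.stack([x,np.cross(z,x),z],1)
        print('turn',np.degrees((Rm.inv()*R.from_matrix(M)).as_rotvec()).round(2))
E
python3 - <<'E'
from h import *
n=np.array([.90,-.44]);n/=np.linalg.norm(n)
c=np.array([605.5,-222])
for k in (1,-1):
  goal([*(c-n*60),220],k*n)
t=np.array([n[1],-n[0]])
goal([*(c-n*60),220],t); goal([*(c-n*60),220],-t)
P=pts(load('top')); print(P[240:330:15,500:600:12,2].round())
E
```

```text
t 0.15 pos [ 274.9 -616.   221.9] F [-0.5 -0.7 -0.4]
axes x,y,z cols
 [[-0.001  0.408 -0.913]
 [ 0.001 -0.913 -0.408]
 [-1.    -0.001  0.   ]]
shift m [ 0.0022 -0.2711 -0.424 ]
turn [-1.2989e+02 -9.0000e-02  5.0000e-02]
t 0.15 pos [ 274.9 -616.   221.9] F [-0.5 -0.7 -0.4]
axes x,y,z cols
 [[-0.001  0.408 -0.913]
 [ 0.001 -0.913 -0.408]
 [-1.    -0.001  0.   ]]
shift m [ 0.0022 -0.2711 -0.424 ]
turn [5.011e+01 4.000e-02 7.000e-02]
t 0.15 pos [ 274.9 -616.   221.9] F [-0.5 -0.7 -0.4]
axes x,y,z cols
 [[-0.001  0.408 -0.913]
 [ 0.001 -0.913 -0.408]
 [-1.    -0.001  0.   ]]
shift m [ 0.0022 -0.2711 -0.424 ]
turn [-3.989e+01 -2.000e-02  8.000e-02]
t 0.15 pos [ 274.9 -616.   221.9] F [-0.5 -0.7 -0.4]
axes x,y,z cols
 [[-0.001  0.408 -0.913]
 [ 0.001 -0.913 -0.408]
 [-1.    -0.001  0.   ]]
shift m [ 0.0022 -0.2711 -0.424 ]
turn [1.4011e+02 1.0000e-01 3.0000e-02]
[[  29.  102.  150.  152.  150.  151. -741. -743. -746.]
 [  28.   97.  148.  150.  148.  150.  155. -739. -738.]
 [  18.   91.  135.  129.  131.  129.  130. -752. -745.]
 [   1.    0.  108.  126.  128.  128.  129.  337.  348.]
 [  -1.    2.    1.    2.  317.  335.  398.  433.  462.]
 [   3.    2.    2.  345.  346.  356.  396.  440.  471.]]
```

>>> {"name": "servo_tool", "arguments": {"series": [[[0,-0.025,-0.04],[-3,0,0]],[[0,-0.06,-0.092],[-8,0,0]],[[0,-0.095,-0.147],[-13,0,0]],[[0,-0.13,-0.202],[-19,0,0]],[[0,-0.165,-0.257],[-25,0,0]],[[0,-0.2,-0.312],[-31,0,0]],[[0,-0.23,-0.36],[-36,0,0]],[[0,-0.255,-0.4],[-40,0,0]]], "fingers": 1, "force": 10}}

```text
time_s: 1.15
ee_pos: [537.3, -217.6, 222.2]
orientation: [1.533, 0.964, -1.532]
wrist_force: [1.2, -0.4, 0.1]
finger_gap: 0.13
```

Run:
```python
from h import *
n=np.array([.90,-.44]);n/=np.linalg.norm(n)
c=np.array([605.5,-222])
goal([*(c-n*60),86],np.array([n[1],-n[0]]))
s=robot.get_state();print(s['finger_gap'],s['joint_pos'].round(2))
```

```text
t 1.15 pos [ 537.3 -217.6  222.2] F [ 1.2 -0.4  0.1]
axes x,y,z cols
 [[-0.     0.901 -0.434]
 [ 0.002 -0.434 -0.901]
 [-1.    -0.001 -0.001]]
shift m [ 0.1363  0.0035 -0.0259]
turn [ 0.33 -0.07  0.06]
0.13031772065937017 [ 0.51  0.34 -0.29  1.77  0.11  1.05 -0.27]
```

>>> {"name": "servo_tool", "arguments": {"series": [[[0,0,-0.015],[0,0,0]],[[0.02,0.002,-0.026],[0,0,0]],[[0.05,0.003,-0.026],[0,0,0]],[[0.08,0.003,-0.026],[0,0,0]],[[0.11,0.003,-0.026],[0,0,0]],[[0.13,0.003,-0.026],[0,0,0]],[[0.136,0.003,-0.026],[0,0,0]],[[0.136,0.003,-0.026],[0,0,0]]]}}

```text
time_s: 2.15
ee_pos: [550.5, -196.2, 85.6]
orientation: [1.533, 0.963, -1.534]
wrist_force: [0.1, 0.1, -0.6]
finger_gap: 0.006
```

Run:
```python
from h import *
n=np.array([.90,-.44]);n/=np.linalg.norm(n)
c=np.array([605.5,-222])
goal([*(c-n*31),86],np.array([n[1],-n[0]]))
c=grab('side');cv2.imwrite('pics/side1.png',cv2.resize(c['pixels'][90:270,260:480],None,fx=3,fy=3))
```

```text
t 2.15 pos [ 550.5 -196.2   85.6] F [ 0.1  0.1 -0.6]
axes x,y,z cols
 [[-0.002  0.9   -0.436]
 [ 0.001 -0.436 -0.9  ]
 [-1.    -0.002 -0.001]]
shift m [-0.0004  0.0298 -0.0009]
turn [ 0.23 -0.03  0.12]
```

View pics/side1.png

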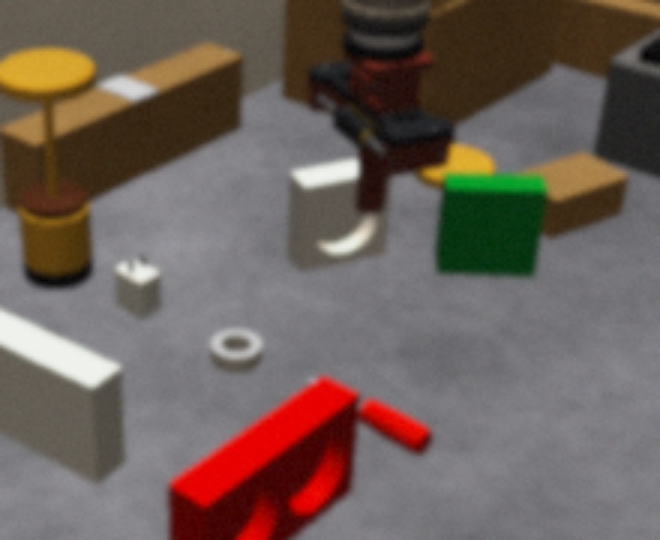

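The side crop shows the closed fingers at (370,195), in front of the short_tray's pocket face near its top, with nothing else close.

>>> {"name": "servo_tool", "arguments": {"series": [[[0,0.015,0],[0,0,0]],[[0,0.025,0],[0,0,0]],[[0,0.032,0],[0,0,0]],[[0,0.04,0],[0,0,0]],[[0,0.048,0],[0,0,0]],[[0,0.056,0],[0,0,0]],[[0,0.064,0],[0,0,0]],[[0,0.07,0],[0,0,0]]]}}

```text
time_s: 3.2
ee_pos: [614.6, -226.8, 86.2]
orientation: [1.533, 0.963, -1.533]
wrist_force: [0.1, -0.4, -0.3]
finger_gap: 0.005
```

Run:
```python
from h import *
c=grab('side');cv2.imwrite('pics/side2.png',cv2.resize(c['pixels'][90:270,260:480],None,fx=3,fy=3))
```

```text
(no output)
```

View pics/side2.png

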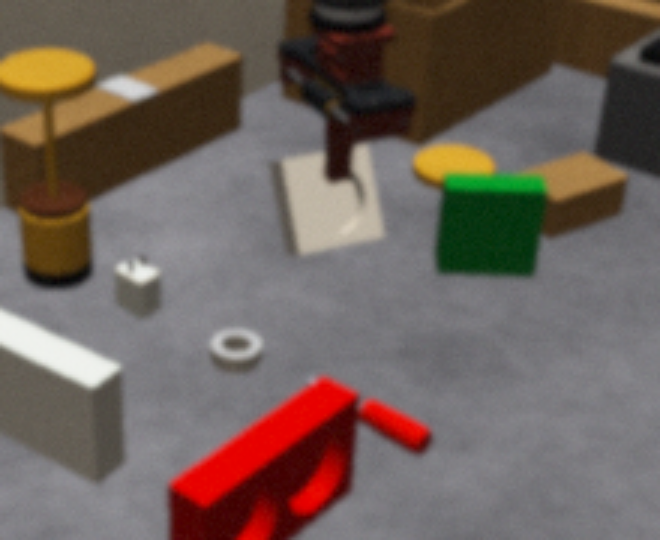

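The tray at (335,200) is leaning well back, with the finger at its top. I'll push slightly further.

>>> {"name": "servo_tool", "arguments": {"series": [[[0,0.006,0],[0,0,0]],[[0,0.012,0],[0,0,0]],[[0,0.016,0],[0,0,0]],[[0,0.016,0],[0,0,0]],[[0,0.01,0],[0,0,0]],[[-0.02,0,0],[0,0,0]],[[-0.05,0,0],[0,0,0]],[[-0.08,0,0],[0,0,0]]]}}

```text
time_s: 4.25
ee_pos: [614.3, -226.7, 167.1]
orientation: [1.533, 0.963, -1.533]
wrist_force: [0.7, -0.8, -0.3]
finger_gap: 0.008
```

Run:
```python
from h import *
c=grab('side');cv2.imwrite('pics/side3.png',cv2.resize(c['pixels'][90:270,260:480],None,fx=3,fy=3))
c=np.array([614.3,199.3]); a=np.radians(4.7); n=np.array([-np.sin(a),np.cos(a)])
goal([*(c-n*58),170],-n)
```

```text
t 4.3 pos [ 616.7 -227.3  171.7] F [ 0.7 -0.3  1.3]
axes x,y,z cols
 [[ 0.006  0.9   -0.435]
 [-0.001 -0.435 -0.9  ]
 [-1.     0.006 -0.002]]
shift m [ 0.0014 -0.1585 -0.333 ]
turn [-3.051e+01 -2.000e-02 -3.400e-01]
```

View pics/side3.png

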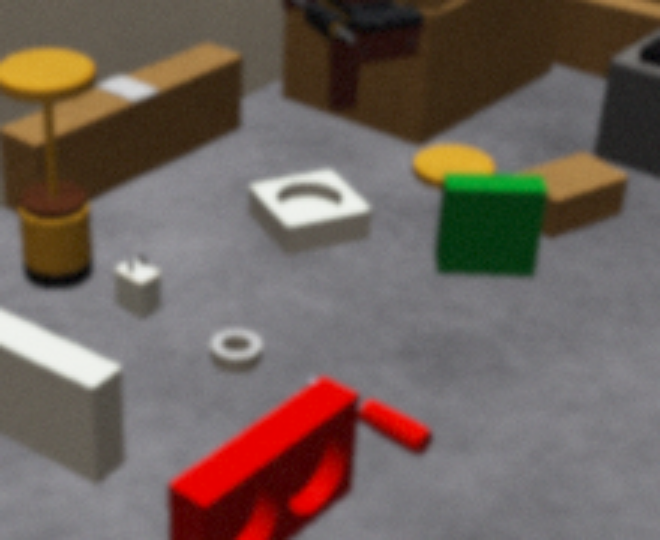

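The short_tray at (308,208) is flat with its pocket up. Now the long tray.

>>> {"name": "servo_tool", "arguments": {"series": [[[-0.015,-0.012,-0.025],[-2,0,0]],[[-0.02,-0.035,-0.072],[-6,0,0]],[[-0.02,-0.059,-0.122],[-11,0,0]],[[-0.02,-0.083,-0.172],[-16,0,0]],[[-0.02,-0.107,-0.222],[-21,0,0]],[[-0.02,-0.13,-0.27],[-26,0,0]],[[-0.015,-0.147,-0.308],[-29,0,0]],[[-0.01,-0.158,-0.331],[-30.5,0,0]]]}}

```text
time_s: 5.3
ee_pos: [617.0, 143.7, 181.4]
orientation: [1.147, 1.246, -1.14]
wrist_force: [0.8, 0.2, -0.1]
finger_gap: 0.003
```

Run:
```python
from h import *
c=np.array([614.3,199.3]); a=np.radians(4.7); n=np.array([-np.sin(a),np.cos(a)])
goal([*(c-n*58),86],-n)
```

```text
t 5.3 pos [617.  143.7 181.4] F [ 0.8  0.2 -0.1]
axes x,y,z cols
 [[ 0.005  0.996  0.088]
 [ 0.     0.088 -0.996]
 [-1.     0.005  0.   ]]
shift m [0.0954 0.0014 0.0024]
turn [ 0.34  0.   -0.3 ]
```

>>> {"name": "servo_tool", "arguments": {"series": [[[0.015,0.001,0.002],[0,0,0]],[[0.035,0.001,0.002],[0,0,0]],[[0.055,0.001,0.002],[0,0,0]],[[0.075,0.001,0.002],[0,0,0]],[[0.09,0.001,0.002],[0,0,0]],[[0.095,0.001,0.002],[0,0,0]],[[0.095,0.001,0.002],[0,0,0]],[[0.095,0.001,0.002],[0,0,0]]]}}

```text
time_s: 6.3
ee_pos: [619.2, 142.1, 87.1]
orientation: [1.148, 1.245, -1.139]
wrist_force: [0.5, 0.2, 0.7]
finger_gap: 0.008
```

Run:
```python
from h import *
c=np.array([614.3,199.3]); a=np.radians(4.7); n=np.array([-np.sin(a),np.cos(a)])
goal([*(c-n*28),86],-n)
c=grab('side');cv2.imwrite('pics/side4.png',cv2.resize(c['pixels'][110:290,190:410],None,fx=3,fy=3))
```

```text
t 6.3 pos [619.2 142.1  87.1] F [0.5 0.2 0.7]
axes x,y,z cols
 [[ 0.007  0.996  0.088]
 [ 0.001  0.088 -0.996]
 [-1.     0.007 -0.   ]]
shift m [ 0.0011 -0.     -0.0294]
turn [ 0.34 -0.01 -0.38]
```

View pics/side4.png

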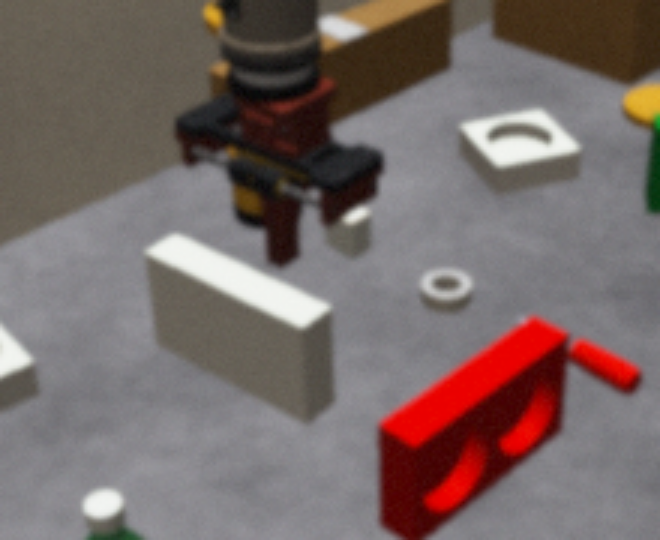

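The fingers at (282,250) are behind the long tray, on its pocket side, with a clear gap. Pushing toward +y (tool -z).

>>> {"name": "servo_tool", "arguments": {"series": [[[0.001,0,-0.015],[0,0,0]],[[0.001,0,-0.024],[0,0,0]],[[0.001,0,-0.032],[0,0,0]],[[0.001,0,-0.04],[0,0,0]],[[0.001,0,-0.048],[0,0,0]],[[0.001,0,-0.056],[0,0,0]],[[0.001,0,-0.064],[0,0,0]],[[0.001,0,-0.072],[0,0,0]]]}}

```text
time_s: 7.35
ee_pos: [612.8, 214.4, 86.2]
orientation: [1.148, 1.245, -1.139]
wrist_force: [0.0, 0.1, 0.6]
finger_gap: 0.003
```

>>> {"name": "servo_tool", "arguments": {"series": [[[0,0,-0.006],[0,0,0]],[[0,0,-0.012],[0,0,0]],[[0,0,-0.016],[0,0,0]],[[0,0,-0.016],[0,0,0]],[[0,0,-0.01],[0,0,0]],[[-0.02,0,0],[0,0,0]],[[-0.05,0,0.02],[0,0,0]],[[-0.08,0,0.06],[0,0,0]]]}}

```text
time_s: 8.35
ee_pos: [617.6, 154.9, 168.6]
orientation: [1.147, 1.246, -1.136]
wrist_force: [1.2, -0.2, 0.2]
finger_gap: 0.008
```

Run:
```python
from h import *
c=grab('side');cv2.imwrite('pics/side5.png',c['pixels'])
print(robot.get_state()['ee_pos'])
```

```text
[621.28266984 146.70168564 172.51624308]
```

View pics/side5.png

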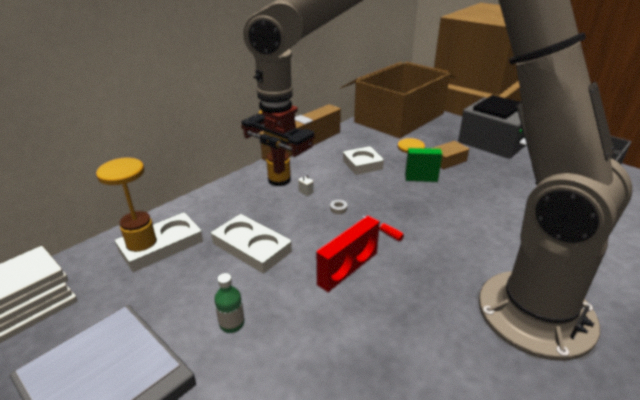

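Both trays lie flat with pockets up: the long one at (251,241), the short one at (363,160). I'll let the arm settle, then check with the top camera.

>>> {"name": "servo_tool", "arguments": {"series": [[[-0.02,0,0],[0,0,0]],[[-0.04,0,0],[0,0,0]],[[-0.06,0,0],[0,0,0]],[[-0.07,0,0],[0,0,0]],[[-0.07,0,0],[0,0,0]],[[-0.07,0,0],[0,0,0]],[[-0.07,0,0],[0,0,0]],[[-0.07,0,0],[0,0,0]]]}}

```text
time_s: 9.4
ee_pos: [620.1, 146.8, 241.9]
orientation: [1.153, 1.235, -1.141]
wrist_force: [-0.3, -0.4, 0.3]
finger_gap: 0.004
```

Run:
```python
from h import *
t0=load('top'); c=grab('top');cv2.imwrite('pics/top1.png',c['pixels']);P=pts(c);P0=pts(t0)
for n,(x0,x1,y0,y1) in dict(long=(205,270,158,225),short=(366,430,150,205)).items():
    q=P[y0:y1,x0:x1]; m=(q[...,2]>30)&(q[...,2]<45); X=q[m]
    r=cv2.minAreaRect(X[:,:2].astype(np.float32)); print(n,r,np.percentile(X[:,2],[5,50,95]).round(1),'deep',((q[...,2]>10)&(q[...,2]<22)).sum())
print(robot.get_state()['wrist_force'],robot.get_state()['time_s'])
```

```text
long ((608.3076171875, 268.0694885253906), (179.96363830566406, 102.23707580566406), 4.022744655609131) [33.2 37.5 41.8] deep 622
short ((667.4691162109375, -251.53050231933594), (100.00747680664062, 101.8025894165039), 64.21356201171875) [33.5 37.9 41.8] deep 316
[ 0.20101062  0.90386827 -0.18647929] 9.45
```

View pics/top1.png

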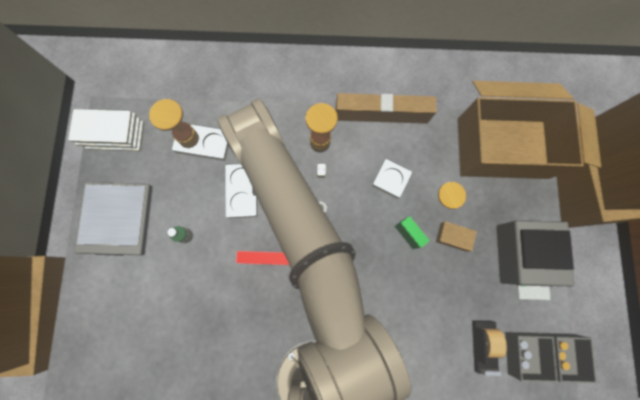

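The top view shows both trays flat with pockets up, at (240,190) and (392,178). The visible bystanders are where they were.

```bash
python3 -c "
from plant import robot
print(robot.sign_off())"
```

```text
the job is handed in; nothing more can be done
None
```

Both trays now lie flat on the bench with their pockets facing up. I pushed each over with the closed fingertips at about 86 mm height on its pocket face, the short tray first and then the long one. The job was handed in at about 9.5 s of the 38 s allowed.

- **Trays flat:** the last top-camera depth check put both top faces at about 37–38 mm, which fits a 36 mm slab within the camera's calibration. The pockets were visible from above.
- **No sliding:** each tray's centre moved about 68 mm, which is what tipping over its far bottom edge gives. The yaw stayed within about 1°.
- **Forces:** the wrist force was about 1 N or less in every reading after a move. I did not record it during the pushes.
- **Other things on the bench:** the bystanders and look-alikes I could see looked unmoved. In the last top view the arm hid the screwdriver and partly hid the tape roll and the red look-alike; all three looked undisturbed in the side view just before.

No check failed. One early cross-check gave no usable result: the tray positions from the side camera's depth were unusable, so I aimed from the top camera and used the side pictures only to look.

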